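# Unstack the spice tins onto their stands

### The arm

A 6-joint arm with a two-finger parallel gripper is mounted at the origin on a cart in front of the work surface, level with it; the furniture and walls round the work are solid. World frame = base frame: x ahead of the robot, y to its left, z up, the work surface at z = 0. Lengths are in mm, angles in rad, forces in N, time in s.
With the tool pointing down it reaches from about 275 to 750 mm from the base axis. Payload 10.2 kg.
Tool frame: the origin (TCP) lies at the centre of the arm's flange, where the gripper is bolted on; the fingertips stand ctrl.tip_reach ahead of it and the grasp point (between the pads) lies 155 mm ahead of it (ctrl.tip_reach is the distance from the TCP to the fingertips, in mm); z points along the fingers, y is the direction in which the jaws open and shut (so a half turn about z gives the same grasp; the last joint's range is limited). The gripper opens to 85 mm and grips with 20 to 120 N. Pads are 22 mm wide; open, the fingers measure 114 mm over their backs; the gripper's body (76 mm by 85 mm) begins 54 mm behind the grasp point. The pads swing forward as they close: fully open they stand 13 mm farther back than shut.
Start: joints at [0.987, 0.313, 1.498, -0, 1.331, -0.223], TCP at [185.351, 491.2, 404.694] pointing down, gripper open.
Joint ranges: [-2.94, 2.94], [-0.97, 2.17], [0.19, 2.56], [-1.23, 4.37], [0.02, 3.11], [-2.88, 2.88]. Speed limits (rad/s): [2.39, 2.39, 3.01, 3.14, 3.14, 3.14].

### API

Orientations are given as a unit quaternion [w, x, y, z].
In Python, from rig import ctrl, viewer gives the robot as it stands.
- The arm moves only by the tool drive_tool, never from a script. Its argument "rows" is a list that holds one entry, the list of rows, each a list of 6 numbers: the shift along the world's x, y, z normalised to -1 to 1, where 1 is 0.1 m, then the turn, a rotation vector about the world's x, y, z normalised to -1 to 1, where 1 is 90 degrees. A call has 1 to 10 rows; each row is the pose to reach, as a shift and turn from the pose measured when the call began; what a row does not reach only later rows make up. A row lasts 1/8 s, in which the tool goes at most 62.5 mm and 10.7 degrees, less where a joint would pass 70% of its speed; a pose out of reach is approached as far as the arm can. A call with a number of a shift or a turn outside -1 to 1 is refused whole. A call with a gripper value outside its range is refused whole. "fingers" is the opening, from -1 (shut) to 1 (fully open), set as the call begins (left out, the last holds). The fingers move at their own pace and stop on an object; "force" is the grip in N (left out, the last holds). Time passes only in rows, so rows that repeat a pose let the fingers close. It gives the time, the measured TCP pose, the force and the opening at its end, in the units of the state.
- ctrl.sense(): the state, without advancing time (a new reading comes with each control period).
- viewer.capture(name): name is "scene" or "top" or "wrist"; returns the picture (420x560x3 uint8, red, green, blue); there is no depth.
- viewer.calibration(name): a dict with "mtx" (3x3 intrinsics, pixels), "dist_coeffs" ([k1, k2, p1, p2, k3] as OpenCV has them; the pictures are not rectified), "extrinsics" (4x4, takes a point from camera to world coordinates). Camera axes: x right, y up, looking along -z (the intrinsics and any distortion apply to the point x, -y, -z); pixel columns grow to the right and rows downward; lengths in mm; the calibration is good to about 2 mm. A picture is of the moment at which its call begins: read the wrist's pose just before it. calibration takes no time and is no camera call; for the wrist camera it gives the pose at the moment of the call.
- ctrl.finish_job(): hands the job in, once; it reports no verdict.
The state is a dict: "time_s": time; "joints": joint angles; "dq": joint speeds; "tau": joint torques, N m; "eef_pos": TCP position; "ee_rot": TCP orientation; "force": force on the tool from outside, world axes, zero at the start; "wrist_torque": the same for the moment, N m; "grip_width": opening from 0.0 (shut) to 1.0 (fully open).
Only numpy, scipy, OpenCV 4.12 (cv2) and the standard library are available. Lean on these libraries where they do the work, as an engineer would, in place of code of your own. Each camera call takes 0.05 s, during which the arm holds its last target.

### The job

The four spice tins have been left stacked in a tower: take the tower apart and set each tin, lid up, on the wooden stand whose pad has the colour of its lid, so that it sits flat down in the recess. Keep the tins from tipping over, and leave the jigger and the glass tumbler standing where they are.

Things in the scene. Friction and masses are not known exactly. Their poses are not given: they have to be found in the camera images.
- tin_blue_center (a point): Loose round spice tin with a bare metal body, a flat ribbed blue screw lid (the top 16 mm) and a thin blue band near its foot; 66 mm in diameter, 54 mm high, solid, flat top and bottom, lid fixed. At the start it is the bottom tin of the stack of four (bottom to top: blue, yellow, red, green). The point is its centre, half-way up (27 mm above its underside); its z axis is the tin's axis, pointing to the lid.
- tin_yellow_center (a point): Loose round spice tin with a bare metal body, a flat ribbed yellow screw lid (the top 16 mm) and a thin yellow band near its foot; 55 mm in diameter, 50 mm high, solid, flat top and bottom, lid fixed. At the start it is the second from the bottom tin of the stack of four (bottom to top: blue, yellow, red, green). The point is its centre, half-way up (25 mm above its underside); its z axis is the tin's axis, pointing to the lid.
- tin_red_center (a point): Loose round spice tin with a bare metal body, a flat ribbed red screw lid (the top 16 mm) and a thin red band near its foot; 44 mm in diameter, 46 mm high, solid, flat top and bottom, lid fixed. At the start it is the third from the bottom tin of the stack of four (bottom to top: blue, yellow, red, green). The point is its centre, half-way up (23 mm above its underside); its z axis is the tin's axis, pointing to the lid.
- tin_green_center (a point): Loose round spice tin with a bare metal body, a flat ribbed green screw lid (the top 16 mm) and a thin green band near its foot; 33 mm in diameter, 42 mm high, solid, flat top and bottom, lid fixed. At the start it is the top tin of the stack of four (bottom to top: blue, yellow, red, green). The point is its centre, half-way up (21 mm above its underside); its z axis is the tin's axis, pointing to the lid.
- stand_blue: Fixed round stand of light wood for the blue-lidded tin, 92 mm in diameter and 10 mm high, with a round recess 76 mm wide and 4 mm deep in its top whose floor is a blue pad. Origin: centre of its underside on the worktop; z up; the recess floor is 6 mm above the origin, the rim 10 mm.
- stand_yellow: Fixed round stand of light wood for the yellow-lidded tin, 81 mm in diameter and 10 mm high, with a round recess 65 mm wide and 4 mm deep in its top whose floor is a yellow pad. Origin: centre of its underside on the worktop; z up; the recess floor is 6 mm above the origin, the rim 10 mm.
- stand_red: Fixed round stand of light wood for the red-lidded tin, 70 mm in diameter and 10 mm high, with a round recess 54 mm wide and 4 mm deep in its top whose floor is a red pad. Origin: centre of its underside on the worktop; z up; the recess floor is 6 mm above the origin, the rim 10 mm.
- stand_green: Fixed round stand of light wood for the green-lidded tin, 59 mm in diameter and 10 mm high, with a round recess 43 mm wide and 4 mm deep in its top whose floor is a green pad. Origin: centre of its underside on the worktop; z up; the recess floor is 6 mm above the origin, the rim 10 mm.
- jigger: Bystander: loose hourglass-shaped brass spirit measure, 47 mm wide, 100 mm high, standing upright at the back. Origin: centre of its underside.
- tumbler: Bystander: loose clear glass tumbler, 77 mm wide, 94 mm high, standing upright at the back. Origin: centre of its underside. (Above the jigger and the tumbler hangs a fixed wall cabinet: its underside is 0.48 m above the worktop and its front, with small knobs, stands 0.53 to 0.57 m ahead of the robot's base, so the arm should not swing outward at height there.)

How it is judged (in metres and radians):
At the end, for the whole second after the job is handed in: Every tin stands upright (within 0.08 rad, lid up) on the stand of its own colour, its axis within 8 mm of the stand's centre, flat on the recess floor (height within 2.5 mm), released and at rest (horizontal distance between tin_blue_center and stand_blue below 0.008 m and z of tin_blue_center in the frame of stand_blue between 0.0305 and 0.0355 m and angle between each of tin_blue_center, tin_yellow_center, tin_red_center, tin_green_center's own z axis and vertical below 0.08 rad and linear speed of each of tin_blue, tin_yellow, tin_red, tin_green below 0.02 m/s and horizontal distance between tin_yellow_center and stand_yellow below 0.008 m and z of tin_yellow_center in the frame of stand_yellow between 0.0285 and 0.0335 m and horizontal distance between tin_red_center and stand_red below 0.008 m and z of tin_red_center in the frame of stand_red between 0.0265 and 0.0315 m and horizontal distance between tin_green_center and stand_green below 0.008 m and z of tin_green_center in the frame of stand_green between 0.0245 and 0.0295 m); the robot touches nothing.
It fails at once if a tin is tipped over (angle between any of tin_blue_center, tin_yellow_center, tin_red_center, tin_green_center's own z axis and vertical above 0.7 rad).
It fails at once if the jigger or the tumbler is pushed more than 20 mm or tipped (distance of any of jigger, tumbler from where it was at the start of the episode above 0.02 m or angle between any of jigger, tumbler's own z axis and vertical above 0.3 rad).
It also fails if it takes over 118 s, if anything falls off the work surface, if the arm or the gripper's body presses on something with over 40 N, if the wrist force passes 120 N, or if a joint passes its speed limit or range.

## Working session

There is one attempt and no reset: what is moved stays moved. The work goes in short steps, Python scripts to look and compute and a tool call to move; the robot and the scene stay as the last step left them, time stands still between calls to the robot, and variables do not carry over. Pictures are saved under pics/ and viewed, and the job is handed in when it is done.

Besides the shell and the picture viewer there is one more tool, called after "Emit:" in YAML: its name, and indented under it one key for each argument. drive_tool: Moves the arm, as the interface text tells. Scaled input: -1 to 1 covers 0.1 m each way for a shift and 90 degrees each way for a turn. Its arguments: {"type":"object","properties":{"rows":{"type":"array","items":{"type":"array","items":{"type":"array","items":{"type":"number"}}}},"fingers":{"type":"number"},"force":{"type":"number"}},"required":["rows"]}

```bash
ls; mkdir -p pics
python3 - <<'E'
from rig import ctrl, viewer
import cv2
print(ctrl.sense(), ctrl.tip_reach)
for n in ["scene","top","wrist"]:
    cv2.imwrite(f"pics/{n}0.png", viewer.capture(n)[:,:,::-1])
    c=viewer.calibration(n); print(n,c)
E
```

```text
pics
{'time_s': 0.0, 'joints': array([ 9.86598451e-01,  3.13455891e-01,  1.49846006e+00, -2.28308106e-05,
        1.33100879e+00, -2.23381051e-01]), 'dq': array([ 0.00054892,  0.0003346 ,  0.0002479 , -0.00083948,  0.00028858,
        0.00086389]), 'tau': array([-5.18609904e-04, -4.12265611e+01, -2.59741223e+01, -1.08092336e-04,
        4.09863365e-03,  9.84089047e-05]), 'eef_pos': array([185.32483768, 491.1565086 , 404.12326431]), 'ee_rot': array([-2.51497528e-04,  1.79428658e-01,  9.83770762e-01, -6.16836691e-04]), 'force': array([-0.17051204,  0.35605002,  0.51276868]), 'wrist_torque': array([-0.01220616,  0.0284512 , -0.00772098]), 'grip_width': 1.000448453791153} 173.4
scene {'mtx': array([[459.32432424,   0.        , 280.18294644],
       [  0.        , 459.32432424, 209.80690905],
       [  0.        ,   0.        ,   1.        ]]), 'dist_coeffs': array([-0.06703687,  0.        ,  0.        ,  0.        ,  0.        ]), 'extrinsics': array([[ 9.09092305e-01,  2.33042748e-01, -3.45314724e-01,
         1.32862540e+02],
       [-4.16318557e-01,  5.38386207e-01, -7.32679432e-01,
 
[... 712 characters left out ...]
03],
       [ 0.00000000e+00,  0.00000000e+00,  0.00000000e+00,
         1.00000000e+00]])}
wrist {'mtx': array([[297.15552037,   0.        , 277.10774392],
       [  0.        , 297.15552037, 208.40479447],
       [  0.        ,   0.        ,   1.        ]]), 'dist_coeffs': array([-0.0566129,  0.       ,  0.       ,  0.       ,  0.       ]), 'extrinsics': array([[ 3.51973322e-01, -8.98343405e-01, -2.62857201e-01,
         1.17415542e+02],
       [ 9.36009918e-01,  3.37670320e-01,  9.93186205e-02,
         5.15835263e+02],
       [-4.63152529e-04, -2.80994452e-01,  9.59709281e-01,
         3.74181791e+02],
       [ 0.00000000e+00,  0.00000000e+00,  0.00000000e+00,
         1.00000000e+00]])}
```

View pics/scene0.png

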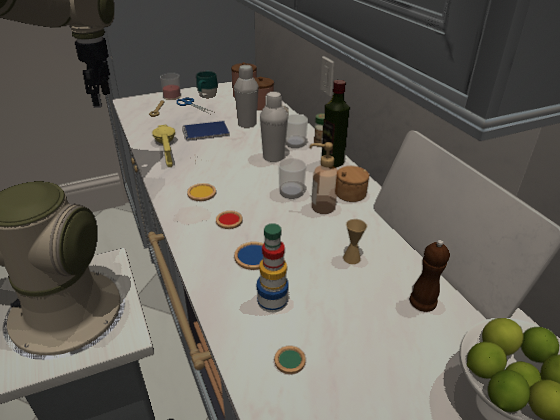

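View pics/top0.png

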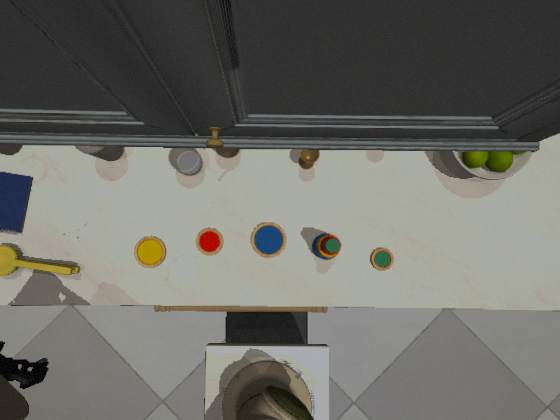

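View pics/wrist0.png

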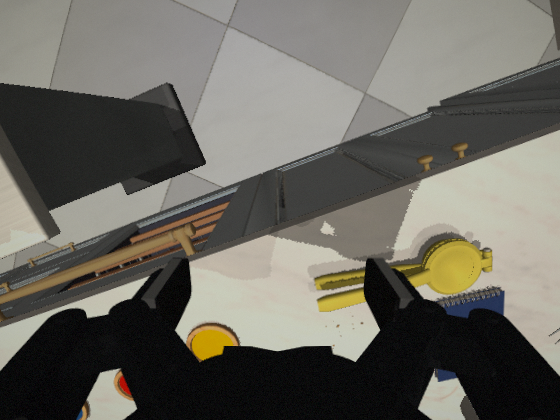

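The top view shows the stands at yellow (150,252), red (209,241), blue (268,239) and green (382,259), with the tower at about (326,246). The scene view shows the tower at (272,265), the jigger at (354,242) and the tumbler at (292,180). Next I measure these.

```bash
cat > h.py <<'E'
from rig import ctrl, viewer
import cv2, numpy as np
def und(c,uv):
    p=cv2.undistortPoints(np.array(uv,float).reshape(-1,1,2),c['mtx'],c['dist_coeffs']).reshape(-1,2)
    return p
def cast(c,uv,z):
    p=und(c,uv); d=np.c_[p[:,0],-p[:,1],-np.ones(len(p))]
    E=c['extrinsics']; D=d@E[:3,:3].T; o=E[:3,3]
    return o+D*((z-o[2])/D[:,2])[:,None]
def proj(c,P):
    E=c['extrinsics']; q=(np.array(P,float).reshape(-1,3)-E[:3,3])@E[:3,:3]
    q=q*[1,-1,-1]
    return cv2.projectPoints(q,np.zeros(3),np.zeros(3),c['mtx'],c['dist_coeffs'])[0].reshape(-1,2)
HUE={'red':[(0,6),(174,180)],'yellow':[(15,32)],'green':[(60,95)],'blue':[(100,120)]}
def mask(im,col,s=120,v=40):
    h=cv2.cvtColor(im,cv2.COLOR_RGB2HSV); m=np.zeros(h.shape[:2],np.uint8)
    for a,b in HUE[col]: m|=cv2.inRange(h,(a,s,v),(b,255,255))
    return m
def blobs(im,col,amin=60,**k):
    m=mask(im,col,**k); cs,_=cv2.findContours(m,cv2.RETR_EXTERNAL,cv2.CHAIN_APPROX_NONE)
    return sorted([c for c in cs if cv2.contourArea(c)>amin],key=cv2.contourArea,reverse=True)
def circ(c,cnt,z):
    """fit circle to contour cast on plane z"""
    P=cast(c,cnt.reshape(-1,2),z)[:,:2].astype(np.float32)
    (x,y),(a,b),t=cv2.fitEllipse(P)
    return x,y,a,b
E
python3 - <<'E'
from h import *
for n in ["scene","top"]:
    im=cv2.imread(f"pics/{n}0.png")[:,:,::-1].copy(); c=viewer.calibration(n)
    for col in HUE:
        for b in blobs(im,col)[:6]:
            x,y,w,h=cv2.boundingRect(b)
            print(n,col,(x,y,w,h),'z6',np.round(circ(c,b,6),1), 'area',cv2.contourArea(b))
E
```

```text
scene red (262, 242, 22, 18) z6 [473.7  -2.3  50.1  69.9] area 195.5
scene red (219, 213, 20, 12) z6 [418.2 156.8  47.   49.5] area 160.0
scene yellow (530, 379, 30, 41) z6 [ 752.  -564.    53.1   90.3] area 976.0
scene yellow (482, 318, 42, 38) z6 [ 790.7 -423.8   75.    90.9] area 970.0
scene yellow (344, 220, 22, 44) z6 [676.1 -43.5  42.6 194.7] area 494.5
scene yellow (153, 125, 22, 42) z6 [366.3 659.   67.6 283.3] area 371.5
scene yellow (235, 256, 52, 24) z6 [429.8 -40.8  62.4 129.6] area 269.5
scene yellow (188, 184, 27, 17) z6 [388.8 308.1  69.   76.3] area 268.0
scene blue (186, 122, 42, 15) z6 [519.4 687.4  96.9 175. ] area 404.5
scene blue (238, 245, 25, 20) z6 [419.    3.   56.6  67.9] area 351.5
scene blue (257, 278, 31, 22) z6 [ 427.7 -102.7   64.2   93.1] area 208.5
top red (200, 232, 19, 20) z6 [415.7 156.   48.7  49.8] area 277.0
top yellow (0, 245, 79, 31) z6 [356.8 607.1  80.6 195. ] area 913.0
top yellow (252, 223, 34, 34) z6 [422.    1.4  86.1  87.4] area 856.0
top yellow (135, 237, 31, 30) z6 [387.5 309.1  76.3  77.9] area 696.5
top yellow (197, 229, 25, 25) z6 [415.7 155.9  63.9  65.4] area 479.0
top yellow (371, 248, 22, 22) z6 [ 374.8 -296.5   54.    56. ] area 347.5
top yellow (299, 149, 20, 20) z6 [ 641.1 -102.3   44.1   57.4] area 254.5
top green (375, 252, 15, 15) z6 [ 374.9 -297.5   35.    37.3] area 148.5
top green (325, 239, 14, 13) z6 [ 408.  -166.    31.8   33.9] area 121.0
top blue (0, 172, 30, 60) z6 [523.1 663.5  72.4 173. ] area 1318.0
top blue (255, 226, 28, 28) z6 [422.    1.   69.9  70.5] area 559.5
```

Run:
```python
from h import *
T=viewer.calibration('top');S=viewer.calibration('scene')
it=cv2.imread("pics/top0.png")[:,:,::-1].copy(); is_=cv2.imread("pics/scene0.png")[:,:,::-1].copy()
b=[b for b in blobs(it,'green') if cv2.boundingRect(b)[0]<350][0]
print('green lid top',circ(T,b,192))
for p in [(375,-297.5),(408,-166)]: pass
g=circ(T,b,192)[:2]
zs=[192,150,104,54,0]
print('proj scene',proj(S,[[*g,z] for z in zs]).round(1), 'top',proj(T,[[*g,z] for z in zs]).round(1))
cr=is_[215:320,220:320]; cv2.imwrite('pics/crs.png',cv2.resize(cr[:,:,::-1],None,fx=5.5,fy=5.5,interpolation=cv2.INTER_CUBIC))
cr=it[205:285,290:400]; cv2.imwrite('pics/crt.png',cv2.resize(cr[:,:,::-1],None,fx=6,fy=6,interpolation=cv2.INTER_CUBIC))
```

```text
green lid top (407.4231262207031, -138.68679809570312, 26.782697677612305, 28.543502807617188)
proj scene [[270.6 227.5]
 [270.5 244.5]
 [270.4 262.2]
 [270.4 280.1]
 [270.3 298.3]] top [[331.7 245.4]
 [329.  245.4]
 [326.3 245.4]
 [323.7 245.4]
 [321.  245.4]]
```

View pics/crs.png

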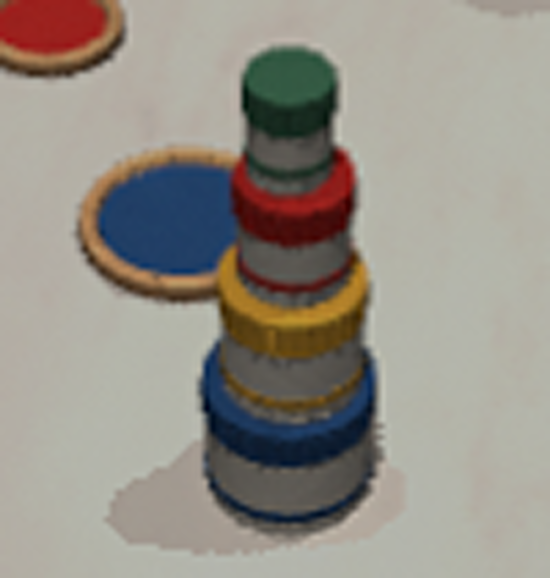

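View pics/crt.png

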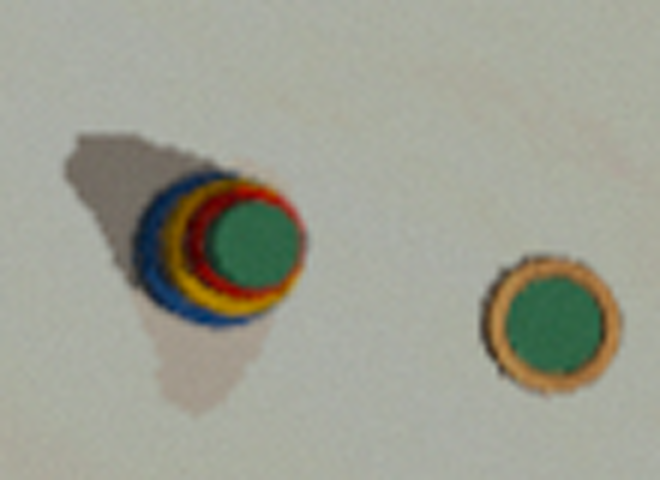

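Emit:
drive_tool:
  rows:
    - [[0.2,-0.5,0,0,0,0.1],[0.4,-1,0,0,0,0.23],[0.4,-1,0,0,0,0.23]]
  fingers: 1
  force: 40

```text
time_s: 0.52
eef_pos: [226.0, 389.5, 404.4]
ee_rot: [-0.0, -0.0, 1.0, -0.001]
force: [-0.4, 0.2, 0.3]
grip_width: 0.998
```

Emit:
drive_tool:
  rows:
    - [[0.5,-0.4,0,0,0,0],[1,-0.8,0,0,0,0],[1,-0.8,0,0,0,0]]

```text
time_s: 0.9
eef_pos: [328.3, 308.0, 404.2]
ee_rot: [-0.0, 0.003, 1.0, -0.001]
force: [-0.4, 0.7, -0.5]
grip_width: 0.997
```

Emit:
drive_tool:
  rows:
    - [[0.4,-0.3,0,0,0,0],[0.7,-0.6,0,0,0,0],[0.7,-0.6,0,0,0,0]]

```text
time_s: 1.27
eef_pos: [399.3, 247.6, 403.8]
ee_rot: [-0.0, 0.004, 1.0, -0.001]
force: [-0.5, 0.2, 0.1]
grip_width: 0.999
```

```bash
cat > w.py <<'E'
import sys
from h import *
def shot(tag):
    s=ctrl.sense(); c=viewer.calibration('wrist'); im=viewer.capture('wrist')
    cv2.imwrite(f'pics/{tag}.png',im[:,:,::-1]); np.savez(f'pics/{tag}.npz',im=im,E=c['extrinsics'],p=s['eef_pos'])
    print('tcp',s['eef_pos'].round(1),'cam',c['extrinsics'][:3,3].round(1)); return im,c
if __name__=='__main__':
    im,c=shot(sys.argv[1])
    for col in HUE:
        for b in blobs(im,col,200)[:5]:
            print(col,cv2.boundingRect(b),'z6',np.round(circ(c,b,6),1),'z10',np.round(circ(c,b,10),1))
E
python3 w.py w1
```

```text
tcp [399.3 247.6 403.8] cam [326.7 247.5 373.7]
red (185, 175, 41, 40) z6 [415.8 155.   51.3  51.4] z10 [414.8 156.   50.8  50.9]
yellow (56, 167, 69, 67) z6 [4.225e+02 2.000e-01 9.010e+01 9.280e+01] z10 [421.4   2.9  89.1  91.8]
yellow (295, 140, 64, 64) z6 [387.5 308.8  78.8  79.4] z10 [386.9 308.1  77.9  78.6]
yellow (179, 168, 54, 53) z6 [415.9 155.   67.7  69. ] z10 [414.9 156.   67.   68.2]
yellow (470, 127, 90, 28) z6 [346.1 553.7  23.  153.7] z10 [345.8 550.4  22.7 152. ]
yellow (8, 49, 242, 14) z6 [247.5  67.4   4.4 297.3] z10 [248.4  69.4   4.3 294.1]
blue (63, 174, 54, 54) z6 [ 4.226e+02 -1.000e-01  7.190e+01  7.260e+01] z10 [421.5   2.6  71.1  71.8]
blue (530, 229, 30, 75) z6 [550.6 647.6  42.3 135. ] z10 [548.2 643.2  41.8 133.6]
```

View pics/w1.png

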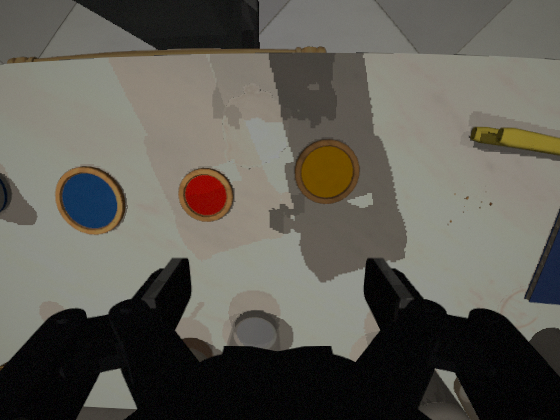

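The wrist picture shows yellow at (327,171), red (206,194) and blue (91,200). It agrees with the top view to about 1 mm. Next stop is the tower.

Emit:
drive_tool:
  rows:
    - [[0,-0.5,0,0,0,0],[0,-1,0,0,0,0],[0,-1,0,0,0,0]]

```text
time_s: 1.7
eef_pos: [397.8, 147.8, 404.0]
ee_rot: [-0.0, 0.005, 1.0, -0.001]
force: [-0.3, -0.5, 0.7]
grip_width: 1.001
```

Emit:
drive_tool:
  rows:
    - [[0,-0.5,0,0,0,0],[0,-1,0,0,0,0],[0,-1,0,0,0,0]]

```text
time_s: 2.08
eef_pos: [397.9, 47.3, 404.1]
ee_rot: [-0.0, 0.006, 1.0, -0.0]
force: [-0.7, 0.1, 0.2]
grip_width: 1.001
```

Emit:
drive_tool:
  rows:
    - [[0,-0.5,0,0,0,0],[0,-1,0,0,0,0],[0,-1,0,0,0,0]]

```text
time_s: 2.45
eef_pos: [398.3, -52.9, 404.1]
ee_rot: [-0.0, 0.007, 1.0, -0.0]
force: [0.5, -0.2, 0.6]
grip_width: 1.001
```

Emit:
drive_tool:
  rows:
    - [[0,-0.4,0.1,0,0,0],[0,-0.87,0.1,0,0,0],[0,-0.87,0.1,0,0,0]]

```text
time_s: 2.82
eef_pos: [399.0, -139.7, 414.0]
ee_rot: [-0.0, 0.007, 1.0, -0.0]
force: [0.3, -0.1, 0.4]
grip_width: 1.0
```

```bash
python3 w.py w2
python3 - <<'E'
from h import *
c=viewer.calibration('wrist'); im=np.load('pics/w2.npz')['im']
for col,z in [('green',192),('red',150),('yellow',104),('blue',54)]:
    for b in blobs(im,col,100)[:4]: print(col,cv2.boundingRect(b),np.round(circ(c,b,z),1))
E
```

```text
tcp [ 399.  -139.7  414. ] cam [ 326.5 -139.4  383.9]
red (479, 171, 37, 38) z6 [415.5 156.5  50.4  51.5] z10 [414.6 153.4  49.8  50.9]
red (247, 190, 52, 49) z6 [ 456.2 -145.7   63.5   83.7] z10 [ 454.9 -145.7   62.8   82.8]
yellow (350, 162, 69, 68) z6 [422.3   1.1  89.8  91.6] z10 [ 4.213e+02 -4.000e-01  8.890e+01  9.060e+01]
yellow (471, 165, 52, 50) z6 [415.3 156.   67.6  72. ] z10 [414.3 152.9  66.9  71.2]
yellow (132, 141, 45, 45) z6 [ 375.  -297.8   57.    57.9] z10 [ 374.5 -296.1   56.4   57.3]
yellow (421, 376, 58, 44) z6 [795.6 148.3  63.2 135.7] z10 [790.6 145.3  62.5 134.3]
yellow (244, 173, 56, 46) z6 [ 440.2 -147.6   68.8   93.9] z10 [ 439.  -147.5   68.    92.9]
green (254, 219, 45, 44) z6 [ 484.9 -142.7   60.    60.8] z10 [ 483.3 -142.6   59.4   60.1]
green (139, 148, 30, 32) z6 [ 375.2 -298.    37.8   38.8] z10 [ 374.7 -296.3   37.4   38.4]
blue (357, 169, 55, 54) z6 [422.2   0.9  72.1  72.9] z10 [421.2  -0.6  71.4  72.2]
blue (244, 165, 57, 35) z6 [ 423.3 -147.1   72.5   82.5] z10 [ 422.3 -147.1   71.7   81.6]
green (254, 219, 45, 44) [ 406.8 -139.9   30.5   30.8]
green (139, 148, 30, 32) [ 351.2 -218.8   19.2   19.7]
red (479, 171, 37, 38) [381.2  45.   31.2  31.9]
red (247, 190, 52, 49) [ 406.6 -142.1   39.3   51.8]
yellow (350, 162, 69, 68) [397.1 -34.1  66.5  67.8]
yellow (471, 165, 52, 50) [391.8  80.7  50.1  53.4]
yellow (132, 141, 45, 45) [ 362.4 -255.5   42.2   42.9]
yellow (421, 376, 58, 44) [673.5  75.2  46.8 100.6]
blue (357, 169, 55, 54) [409.7 -15.6  63.   63.7]
blue (244, 165, 57, 35) [ 410.8 -144.9   63.3   72. ]
```

View pics/w2.png

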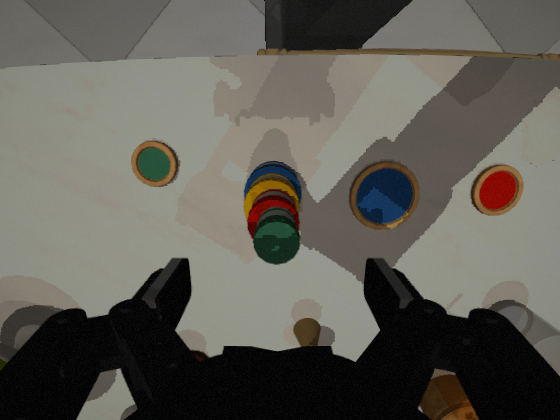

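The green lid is at (276,241), which casts to (407,-140) at z=192. The lower lids sit around y -142 to -145. I descend on green.

Emit:
drive_tool:
  rows:
    - [[0.08,-0.01,-0.2,0,0,0],[0.08,-0.01,-0.5,0,0,0],[0.08,-0.01,-0.75,0,0,0],[0.08,-0.01,-0.82,0,0,0],[0.08,-0.01,-0.82,0,0,0]]

```text
time_s: 3.5
eef_pos: [407.3, -138.6, 332.3]
ee_rot: [-0.0, 0.006, 1.0, 0.0]
force: [0.4, 0.1, 0.3]
grip_width: 1.001
```

```bash
python3 w.py w3 >/dev/null
python3 - <<'E'
from h import *
c=viewer.calibration('wrist'); im=np.load('pics/w3.npz')['im']
print(ctrl.sense()['eef_pos'])
for col,z in [('green',192)]:
    for b in blobs(im,col,100)[:4]: print(col,cv2.boundingRect(b),np.round(circ(c,b,z),1))
E
```

```text
[ 407.3173117  -138.89723659  332.69996198]
green (101, 147, 38, 39) [ 350.  -198.5   14.4   14.6]
green (238, 309, 70, 23) [ 417.6 -141.9   11.3   30.5]
```

View pics/w3.png

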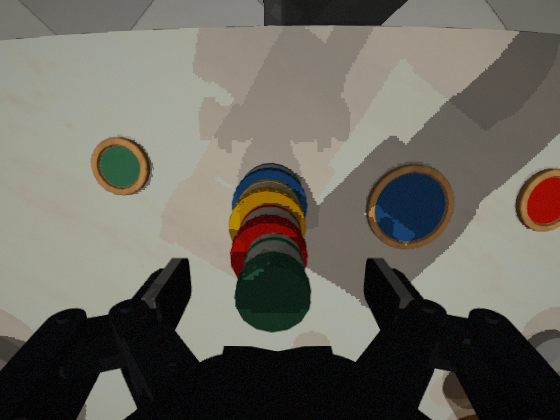

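The lid is centred at column 273 and the jaw midpoint at 277, so I shift about 1.5 mm and close.

Emit:
drive_tool:
  rows:
    - [[0,-0.015,0,0,0,0],[0,-0.015,0,0,0,0],[0,-0.015,0,0,0,0],[0,-0.015,0,0,0,0],[0,-0.015,0,0,0,0],[0,-0.015,0,0,0,0],[0,-0.015,0,0,0,0],[0,-0.015,0,0,0,0]]
  fingers: -1
  force: 40

```text
time_s: 4.55
eef_pos: [407.4, -140.5, 333.1]
ee_rot: [0.0, 0.006, 1.0, -0.0]
force: [-0.6, 0.2, 5.4]
grip_width: 0.362
```

Emit:
drive_tool:
  rows:
    - [[0,0,0.1,0,0,0],[0,0,0.3,0,0,0],[0,0,0.5,0,0,0],[0,0,0.5,0,0,0]]

```text
time_s: 5.05
eef_pos: [407.5, -140.5, 384.2]
ee_rot: [0.002, 0.006, 1.0, -0.001]
force: [0.5, -1.2, -0.5]
grip_width: 0.359
```

```bash
cat > cap.py <<'E'
import sys
from h import *
for n in sys.argv[2:]:
    im=viewer.capture(n); cv2.imwrite(f'pics/{sys.argv[1]}{n[0]}.png',im[:,:,::-1])
s=ctrl.sense();print(s['eef_pos'].round(1),s['force'].round(1),s['grip_width'],s['time_s'])
E
python3 cap.py a1 scene wrist
```

```text
[ 407.3 -140.4  382.5] [ 0.4 -0.5 -1.2] 0.3592719126208267 5.15
```

View pics/a1s.png

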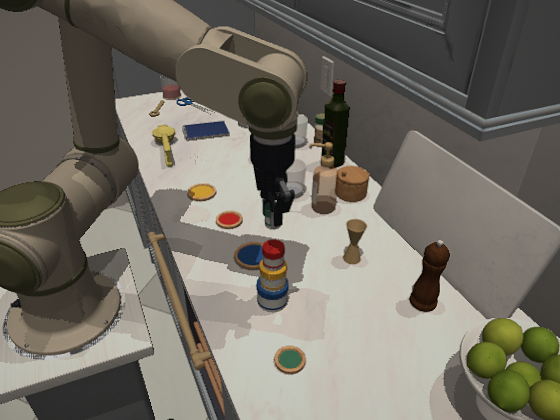

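View pics/a1w.png

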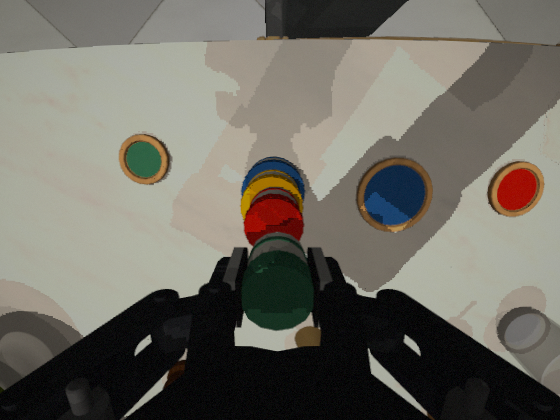

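Green is held level and the rest of the tower is standing. Next I carry it to its stand at (375,-297).

Emit:
drive_tool:
  rows:
    - [[-0.08,-0.25,0,0,0,0],[-0.16,-0.6,0,0,0,0],[-0.22,-0.9,-0.2,0,0,0],[-0.22,-0.9,-0.2,0,0,0]]

```text
time_s: 5.65
eef_pos: [384.7, -231.5, 360.6]
ee_rot: [-0.001, 0.007, 1.0, 0.001]
force: [-0.1, 0.7, -0.9]
grip_width: 0.362
```

Emit:
drive_tool:
  rows:
    - [[-0.05,-0.4,-0.3,0,0,0],[-0.1,-0.66,-0.7,0,0,0],[-0.1,-0.66,-1,0,0,0],[-0.1,-0.66,-1,0,0,0],[-0.1,-0.66,-1,0,0,0]]

```text
time_s: 6.28
eef_pos: [375.1, -297.1, 261.8]
ee_rot: [-0.001, 0.007, 1.0, 0.001]
force: [-0.1, 0.4, -0.2]
grip_width: 0.358
```

```bash
python3 w.py w4;python3 cap.py a2 scene
```

```text
tcp [ 375.1 -297.1  261.8] cam [ 302.6 -296.8  231.8]
red (533, 309, 27, 61) z6 [510.  -25.4  36.9  66.4] z10 [506.3 -30.2  36.2  65.2]
yellow (490, 253, 70, 111) z6 [471.  -63.3  68.8 114.7] z10 [468.  -67.4  67.6 112.7]
yellow (240, 181, 74, 62) z6 [ 374.9 -297.6   53.6   53.7] z10 [ 373.6 -297.6   52.6   52.7]
yellow (465, 248, 66, 67) z6 [446.9 -89.2  73.9  83.1] z10 [444.3 -92.9  72.6  81.7]
green (251, 192, 51, 44) z6 [ 373.4 -297.7   35.1   41.1] z10 [ 372.2 -297.7   34.5   40.4]
green (244, 308, 67, 22) z6 [ 468.7 -299.6   24.4   51.4] z10 [ 465.8 -299.5   24.    50.5]
blue (444, 233, 94, 82) z6 [ 433.7 -106.1   73.4   79.2] z10 [ 431.4 -109.5   72.1   77.8]
[ 375.1 -297.3  262. ] [ 0.2  0.6 -0.8] 0.3607906751332093 6.375
```

View pics/w4.png

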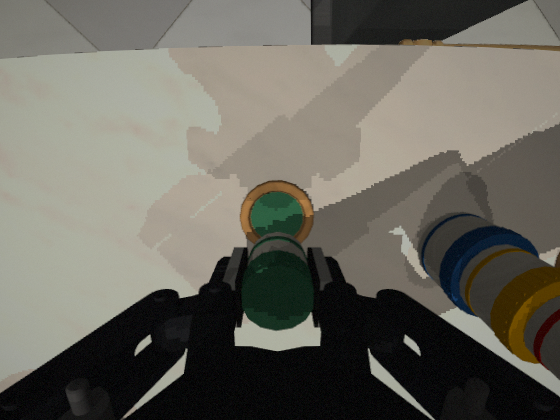

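View pics/a2s.png

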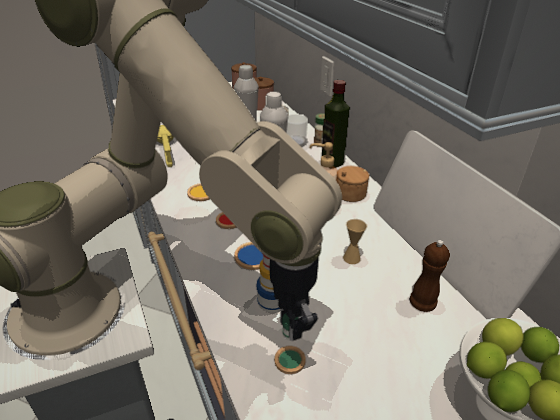

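The stand is centred under the tin (ring at (277,213), held tin at (278,290)). I lower it.

Emit:
drive_tool:
  rows:
    - [[0,-0.003,-0.25,0,0,0],[0,-0.003,-0.5,0,0,0],[0,-0.003,-0.66,0,0,0],[0,-0.003,-0.7,0,0,0],[0,-0.003,-0.72,0,0,0],[0,-0.003,-0.72,0,0,0]]

```text
time_s: 7.12
eef_pos: [375.2, -297.7, 190.6]
ee_rot: [-0.0, 0.007, 1.0, -0.0]
force: [-0.3, -0.7, -0.5]
grip_width: 0.361
```

Emit:
drive_tool:
  rows:
    - [[0,0,-0.01,0,0,0],[0,0,-0.02,0,0,0],[0,0,-0.02,0,0,0]]

```text
time_s: 7.5
eef_pos: [375.3, -297.8, 189.1]
ee_rot: [-0.0, 0.007, 1.0, -0.0]
force: [-1.2, 0.5, 5.6]
grip_width: 0.358
```

Emit:
drive_tool:
  rows:
    - [[0,0,0,0,0,0],[0,0,0,0,0,0],[0,0,0,0,0,0],[0,0,0,0,0,0],[0,0,0.3,0,0,0],[0,0,0.7,0,0,0],[0,0,1,0,0,0],[0,0,1,0,0,0]]
  fingers: 1

```text
time_s: 8.5
eef_pos: [375.5, -298.0, 290.8]
ee_rot: [0.001, 0.007, 1.0, -0.002]
force: [0.3, 0.2, 0.2]
grip_width: 0.997
```

```bash
python3 w.py w5;python3 cap.py a3 scene
python3 - <<'E'
from h import *
c=viewer.calibration('wrist'); im=np.load('pics/w5.npz')['im']
for b in blobs(im,'green',100)[:4]: print(cv2.boundingRect(b),np.round(circ(c,b,48),1))
E
```

```text
tcp [ 375.5 -298.   290.8] cam [ 303.1 -297.8  260.5]
red (549, 335, 11, 41) z6 [559.8  16.5  12.4  65.5] z10 [555.8  11.6  12.2  64.5]
yellow (465, 214, 95, 97) z6 [442.  -65.   70.8 108. ] z10 [439.8 -68.7  69.7 106.3]
yellow (247, 172, 66, 59) z6 [ 375.9 -297.6   53.4   55.7] z10 [ 374.7 -297.6   52.5   54.9]
yellow (431, 395, 38, 25) z6 [629.1 -97.4  37.   53.6] z10 [ 624.  -100.6   36.4   52.8]
yellow (433, 48, 127, 8) z6 [ 247.5 -103.3    3.7  125.8] z10 [ 248.4 -106.4    3.7  123.8]
yellow (446, 231, 59, 60) z6 [441.1 -96.7  70.9  80.2] z10 [439.  -99.8  69.8  78.9]
green (257, 183, 45, 57) z6 [ 383.  -298.1   38.4   51.1] z10 [ 381.8 -298.1   37.8   50.3]
blue (450, 219, 58, 18) z6 [ 402.9 -110.5   22.2   49.3] z10 [ 401.3 -113.5   21.9   48.5]
blue (431, 234, 25, 58) z6 [411.5  18.5 148.7 336.4] z10 [409.8  13.5 146.4 331.1]
blue (547, 230, 13, 40) z6 [427.3 -25.4  12.9  45.3] z10 [425.4 -29.7  12.7  44.6]
[ 375.2 -297.6  288.5] [ 0.7  0.5 -1.3] 1.0075692925966786 8.6
(257, 183, 45, 57) [ 368.  -296.7   31.8   42.2]
```

View pics/w5.png

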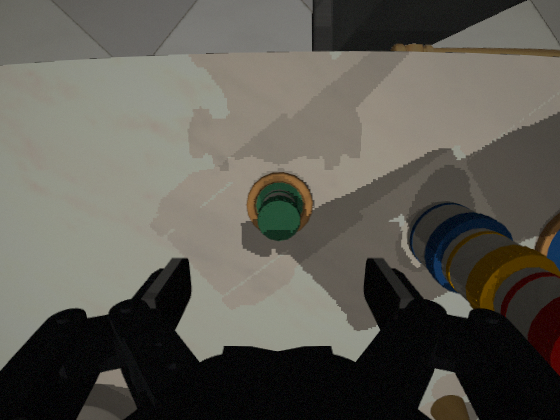

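View pics/a3s.png

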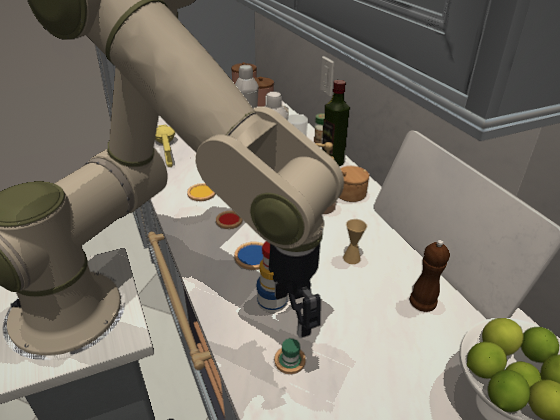

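Green stands in its stand (lid at (280,218), ring at (280,205)). Now back to the red tin.

Emit:
drive_tool:
  rows:
    - [[0,0,0.5,0,0,0],[0,0.1,0.9,0,0,0],[0.1,0.5,0.9,0,0,0],[0.2,1,0.9,0,0,0],[0.2,1,0.9,0,0,0]]

```text
time_s: 9.22
eef_pos: [395.5, -195.3, 377.4]
ee_rot: [-0.001, 0.005, 1.0, 0.001]
force: [0.1, 0.3, 0.6]
grip_width: 1.002
```

Emit:
drive_tool:
  rows:
    - [[0.1,0.4,0,0,0,0],[0.12,0.56,0,0,0,0],[0.12,0.56,0,0,0,0],[0.12,0.56,0,0,0,0]]

```text
time_s: 9.72
eef_pos: [407.4, -140.3, 377.2]
ee_rot: [-0.001, 0.006, 1.0, 0.001]
force: [0.3, 0.5, 0.7]
grip_width: 1.001
```

```bash
python3 w.py w6
python3 - <<'E'
from h import *
c=viewer.calibration('wrist'); im=np.load('pics/w6.npz')['im']
for col,z in [('red',150),('yellow',104),('blue',54)]:
    for b in blobs(im,col,100)[:4]: print(col,cv2.boundingRect(b),np.round(circ(c,b,z),1))
E
```

```text
tcp [ 407.4 -140.3  377.2] cam [ 334.8 -140.1  347.3]
red (242, 190, 62, 69) z6 [ 457.3 -146.4   72.3   85.9] z10 [ 455.9 -146.3   71.4   84.9]
red (499, 171, 40, 42) z6 [415.9 156.6  50.2  51.6] z10 [414.9 153.1  49.6  51. ]
yellow (357, 160, 77, 74) z6 [422.2   1.2  89.7  92.3] z10 [421.2  -0.5  88.7  91.2]
yellow (490, 164, 56, 55) z6 [415.5 155.9  68.3  72.7] z10 [414.6 152.4  67.5  71.9]
yellow (239, 172, 64, 52) z6 [ 442.6 -147.7   71.7   98.9] z10 [ 441.3 -147.6   70.9   97.7]
yellow (428, 391, 50, 29) z6 [765.9 131.2  56.   85.3] z10 [760.9 128.   55.4  84.3]
yellow (117, 136, 49, 50) z6 [ 375.2 -298.2   53.1   55.7] z10 [ 374.7 -296.4   52.5   55. ]
green (108, 151, 31, 31) z6 [ 381.  -319.6   34.6   35.2] z10 [ 380.5 -317.5   34.2   34.8]
blue (365, 167, 61, 60) z6 [422.3   0.8  72.4  72.9] z10 [421.3  -0.9  71.6  72. ]
blue (240, 162, 64, 40) z6 [ 424.  -147.5   74.1   84.3] z10 [ 422.9 -147.4   73.2   83.4]
red (242, 190, 62, 69) [ 405.6 -143.8   41.8   49.7]
red (499, 171, 40, 42) [381.7  31.4  29.   29.9]
yellow (357, 160, 77, 74) [397.1 -39.4  64.   65.8]
yellow (490, 164, 56, 55) [392.4  70.9  48.7  51.9]
yellow (239, 172, 64, 52) [ 411.6 -145.6   51.1   70.5]
yellow (428, 391, 50, 29) [642.3  53.3  39.9  60.8]
blue (365, 167, 61, 60) [410.  -19.   62.3  62.6]
blue (240, 162, 64, 40) [ 411.4 -146.4   63.7   72.5]
```

View pics/w6.png

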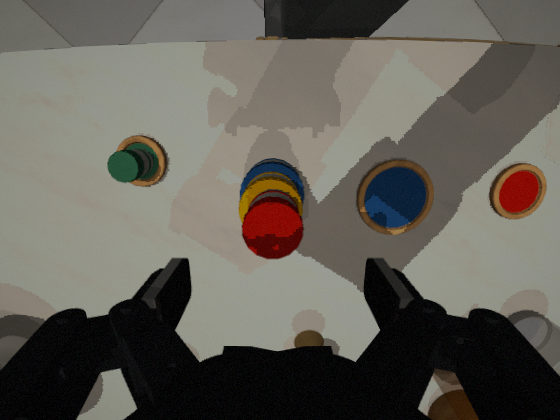

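Run:
```python
from h import *
c=viewer.calibration('wrist')
print(cast(c,[[272.5,228],[272.5,258.5]],150).round(1), cast(c,[[270.5,200]],104).round(1),cast(c,[[271.5,188]],54).round(1))
```

```text
[[ 406.5 -143.6  150. ]
 [ 430.1 -144.   150. ]] [[ 398.1 -145.8  104. ]] [[ 398.6 -145.7   54. ]]
```

Red lid is at (273,228), about (407.5,-143.7). I descend and close.

Emit:
drive_tool:
  rows:
    - [[0,-0.033,-0.25,0,0,0],[0,-0.033,-0.5,0,0,0],[0,-0.033,-0.75,0,0,0],[0,-0.033,-0.9,0,0,0],[0,-0.033,-0.9,0,0,0]]

```text
time_s: 10.4
eef_pos: [407.2, -144.3, 286.5]
ee_rot: [-0.002, 0.006, 1.0, 0.001]
force: [0.2, -0.3, 0.3]
grip_width: 1.005
```

```bash
python3 w.py w7|grep -E "tcp|red"
```

```text
tcp [ 407.2 -144.3  286.5] cam [ 334.5 -144.   256.7]
red (226, 247, 105, 104) z6 [ 502.1 -144.   100.3  116.4] z10 [ 499.4 -144.    98.7  114.6]
red (240, 230, 76, 29) z6 [ 470.1 -143.9   76.1   84.1] z10 [ 468.  -143.9   74.9   82.8]
```

View pics/w7.png

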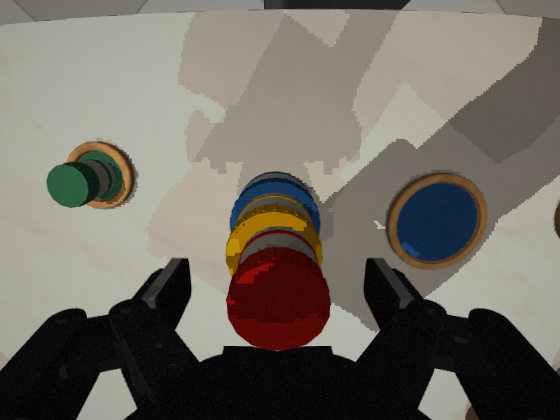

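Red is centred between the jaws (lid columns 228–330, middle 279, jaw middle 277), so I close.

Emit:
drive_tool:
  rows:
    - [[0,0,0,0,0,0],[0,0,0,0,0,0],[0,0,0,0,0,0],[0,0,0,0,0,0],[0,0,0,0,0,0],[0,0,0,0,0,0],[0,0,0,0,0,0]]
  fingers: -1
  force: 40

```text
time_s: 11.32
eef_pos: [407.5, -144.2, 287.9]
ee_rot: [-0.001, 0.006, 1.0, 0.001]
force: [0.2, 1.8, 4.7]
grip_width: 0.493
```

Emit:
drive_tool:
  rows:
    - [[0,0,0.1,0,0,0],[0,0,0.3,0,0,0],[0,0,0.5,0,0,0],[0,0,0.5,0,0,0]]

```text
time_s: 11.82
eef_pos: [407.6, -144.3, 339.0]
ee_rot: [0.0, 0.006, 1.0, -0.0]
force: [-0.4, 0.2, -0.8]
grip_width: 0.49
```

```bash
python3 cap.py a4 scene wrist
```

```text
[ 407.4 -144.1  337.4] [-0.1  0.1 -2.3] 0.4917438221346166 11.925
```

View pics/a4w.png

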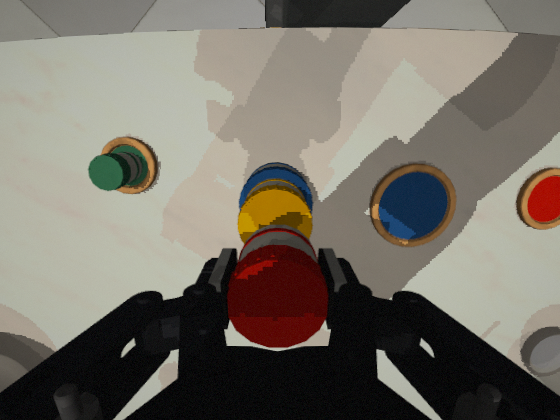

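View pics/a4s.png

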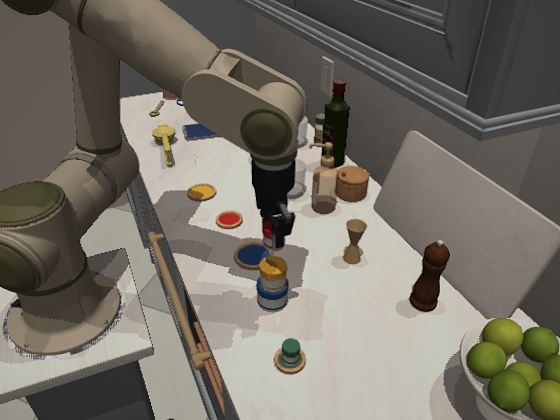

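Red is held and level. I carry it to (415.6,155.6).

Emit:
drive_tool:
  rows:
    - [[0,0.25,0,0,0,0],[0.02,0.65,0,0,0,0],[0.03,1,0,0,0,0],[0.03,1,0,0,0,0]]

```text
time_s: 12.42
eef_pos: [410.1, -42.6, 336.6]
ee_rot: [-0.002, 0.005, 1.0, 0.001]
force: [-0.6, 0.2, -1.8]
grip_width: 0.491
```

Emit:
drive_tool:
  rows:
    - [[0,0.4,0,0,0,0],[0.02,0.8,0,0,0,0],[0.03,1,0,0,0,0],[0.03,1,0,0,0,0]]

```text
time_s: 12.92
eef_pos: [413.1, 57.7, 336.1]
ee_rot: [-0.003, 0.004, 1.0, 0.001]
force: [0.3, -0.2, -1.2]
grip_width: 0.494
```

Emit:
drive_tool:
  rows:
    - [[0.01,0.4,-0.1,0,0,0],[0.02,0.8,-0.3,0,0,0],[0.02,1,-0.6,0,0,0],[0.02,1,-0.7,0,0,0],[0.02,1,-0.7,0,0,0]]

```text
time_s: 13.55
eef_pos: [415.5, 156.5, 265.9]
ee_rot: [-0.003, 0.004, 1.0, 0.001]
force: [-0.2, -0.4, -0.8]
grip_width: 0.492
```

```bash
python3 w.py w8|grep -E "tcp|red"
```

```text
tcp [415.5 156.5 265.9] cam [342.7 156.5 236.2]
red (227, 245, 101, 102) z6 [492.8 156.   90.5 104.9] z10 [490.2 156.   88.9 103. ]
red (243, 186, 65, 50) z6 [410.8 154.9  40.   55.5] z10 [409.6 154.9  39.3  54.5]
```

View pics/w8.png

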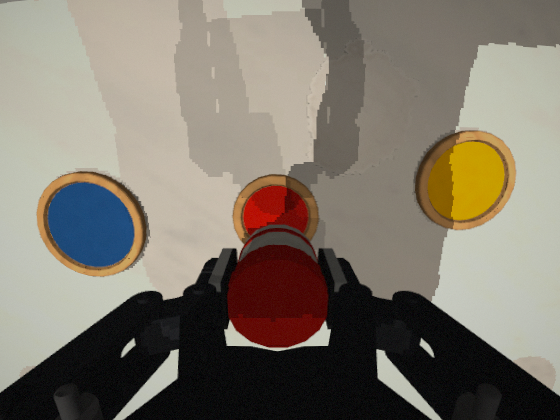

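Ring (276,216) and tin (278,290) are in line. I lower it by 75.

Emit:
drive_tool:
  rows:
    - [[0,-0.008,-0.25,0,0,0],[0,-0.008,-0.5,0,0,0],[0,-0.008,-0.68,0,0,0],[0,-0.008,-0.73,0,0,0],[0,-0.008,-0.75,0,0,0],[0,-0.008,-0.76,0,0,0],[0,-0.008,-0.76,0,0,0]]

```text
time_s: 14.48
eef_pos: [415.7, 155.7, 191.0]
ee_rot: [-0.002, 0.005, 1.0, 0.001]
force: [0.3, 0.2, -1.5]
grip_width: 0.489
```

Emit:
drive_tool:
  rows:
    - [[0,0,-0.01,0,0,0],[0,0,-0.02,0,0,0],[0,0,-0.02,0,0,0]]

```text
time_s: 14.85
eef_pos: [415.9, 155.8, 189.9]
ee_rot: [-0.001, 0.004, 1.0, 0.001]
force: [-2.4, 0.7, 11.5]
grip_width: 0.491
```

Contact at 11.5 N, so I release.

Emit:
drive_tool:
  rows:
    - [[0,0,0.01,0,0,0],[0,0,0.01,0,0,0],[0,0,0.01,0,0,0],[0,0,0.01,0,0,0],[0,0,0.3,0,0,0],[0,0,0.7,0,0,0],[0,0,1,0,0,0],[0,0,1,0,0,0]]
  fingers: 1

```text
time_s: 15.85
eef_pos: [416.2, 155.9, 291.5]
ee_rot: [0.001, 0.004, 1.0, 0.001]
force: [-0.9, -0.1, -0.4]
grip_width: 1.003
```

```bash
python3 w.py w9|grep -E "tcp|red"; python3 cap.py a5 scene
```

```text
tcp [416.2 155.9 291.5] cam [343.7 155.9 261.2]
red (247, 177, 60, 73) z6 [424.5 155.5  53.8  70.4] z10 [423.3 155.5  53.   69.3]
[415.7 155.7 289.3] [-0.7 -0.8 -0.3] 1.0041958681241314 15.95
```

View pics/w9.png

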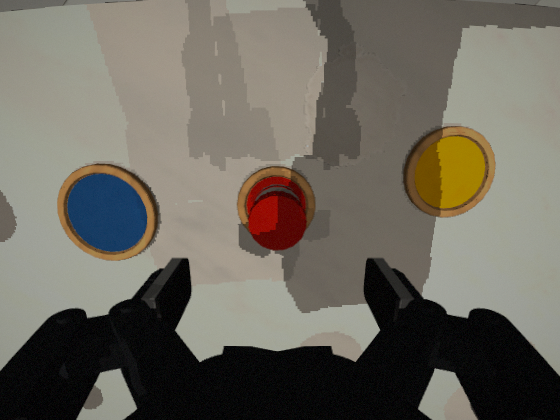

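View pics/a5s.png

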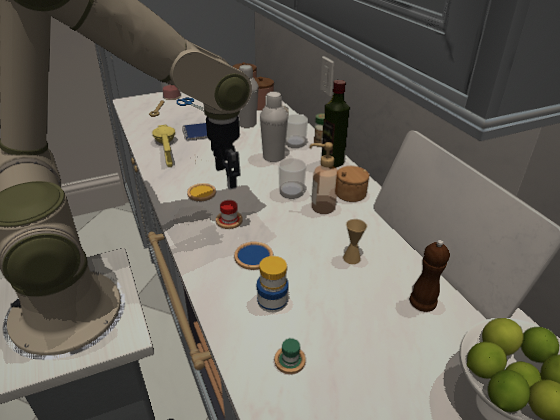

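Red is seated (lid (277,222), ring (276,205)). Next, yellow.

Emit:
drive_tool:
  rows:
    - [[0,-0.3,0.2,0,0,0],[-0.02,-0.8,0.4,0,0,0],[-0.02,-1,0.4,0,0,0],[-0.02,-1,0.4,0,0,0]]

```text
time_s: 16.45
eef_pos: [413.7, 54.9, 328.3]
ee_rot: [-0.003, 0.006, 1.0, 0.001]
force: [-0.1, 0.8, 0.7]
grip_width: 0.998
```

Emit:
drive_tool:
  rows:
    - [[0,-0.4,0,0,0,0],[-0.02,-0.8,0,0,0,0],[-0.02,-1,0,0,0,0],[-0.02,-1,0,0,0,0]]

```text
time_s: 16.95
eef_pos: [411.8, -45.1, 327.4]
ee_rot: [-0.004, 0.006, 1.0, 0.002]
force: [-1.3, -0.2, -1.3]
grip_width: 0.999
```

Emit:
drive_tool:
  rows:
    - [[0,-0.4,0,0,0,0],[-0.02,-0.8,0,0,0,0],[-0.02,-1,0,0,0,0],[-0.02,-1,0,0,0,0]]

```text
time_s: 17.45
eef_pos: [410.1, -144.7, 326.9]
ee_rot: [-0.004, 0.007, 1.0, 0.002]
force: [-0.9, 0.2, 0.3]
grip_width: 1.001
```

```bash
python3 w.py w10|grep -E "tcp|yellow|blue"
```

```text
tcp [ 410.1 -144.7  326.9] cam [ 337.3 -144.3  297.3]
yellow (373, 164, 88, 86) z6 [422.4   1.1  90.3  92.9] z10 [421.3  -0.9  89.1  91.7]
yellow (235, 180, 79, 85) z6 [ 438.2 -147.    79.8   91.9] z10 [ 436.9 -147.    78.7   90.6]
yellow (95, 138, 57, 58) z6 [ 375.4 -298.    53.2   56.4] z10 [ 374.9 -295.9   52.5   55.7]
yellow (523, 169, 37, 63) z6 [416.3 153.1  61.2  66.8] z10 [415.2 149.1  60.3  65.9]
blue (382, 174, 70, 69) z6 [422.3   0.9  72.6  73.4] z10 [421.1  -1.1  71.6  72.4]
blue (237, 169, 76, 44) z6 [ 426.1 -146.4   76.3   87.1] z10 [ 424.9 -146.4   75.2   85.9]
```

View pics/w10.png

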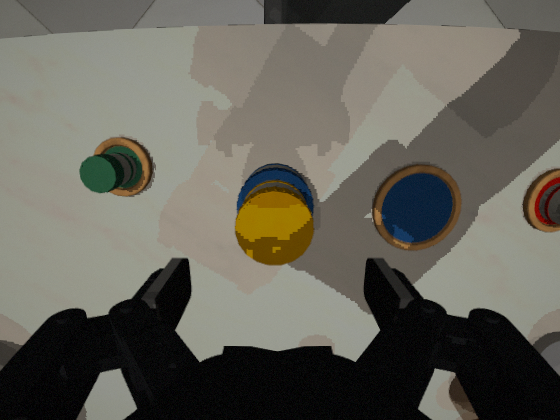

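Run:
```python
from h import *
c=viewer.calibration('wrist')
print(cast(c,[[274,227],[274,264.5],[235,227],[313.5,227]],104).round(1))
print(cast(c,[[275,200],[237,200],[312.5,200]],54).round(1))
```

```text
[[ 405.6 -145.6  104. ]
 [ 434.  -146.   104. ]
 [ 405.2 -172.4  104. ]
 [ 405.9 -118.3  104. ]]
[[ 399.1 -144.9   54. ]
 [ 398.7 -177.    54. ]
 [ 399.5 -113.1   54. ]]
```

Emit:
drive_tool:
  rows:
    - [[-0.036,-0.008,-0.25,0,0,0],[-0.036,-0.008,-0.5,0,0,0],[-0.036,-0.008,-0.75,0,0,0],[-0.036,-0.008,-0.9,0,0,0],[-0.036,-0.008,-0.9,0,0,0]]

```text
time_s: 18.12
eef_pos: [406.4, -143.3, 236.2]
ee_rot: [-0.005, 0.005, 1.0, 0.003]
force: [-0.2, 0.5, 1.1]
grip_width: 0.998
```

```bash
python3 w.py w11|grep -E "tcp|yellow"
```

```text
tcp [ 406.4 -143.3  236.2] cam [ 333.5 -143.1  206.8]
yellow (202, 221, 135, 132) z6 [ 462.1 -148.8  104.4  114.2] z10 [ 459.5 -148.7  102.3  111.9]
yellow (406, 188, 122, 114) z6 [422.6   1.2  91.2  95.7] z10 [420.9  -1.7  89.3  93.8]
yellow (18, 150, 83, 81) z6 [ 375.4 -298.2   53.9   58.7] z10 [ 374.6 -295.1   52.8   57.5]
```

View pics/w11.png

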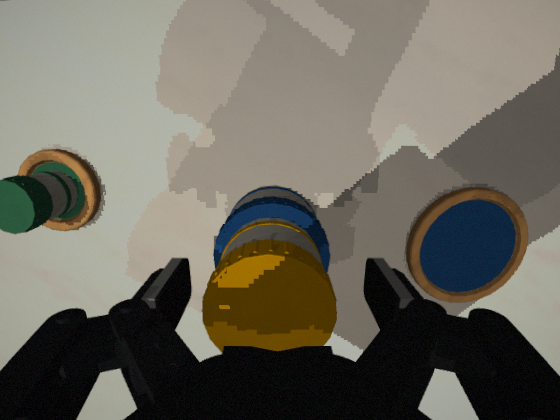

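The yellow lid sits at column 269 against jaw middle 277, so I shift 2.5 mm and then close.

Emit:
drive_tool:
  rows:
    - [[0,-0.025,0,0,0,0],[0,-0.025,0,0,0,0],[0,-0.025,0,0,0,0]]

```text
time_s: 18.55
eef_pos: [406.6, -146.2, 237.2]
ee_rot: [-0.004, 0.005, 1.0, 0.002]
force: [-0.2, -0.3, -0.8]
grip_width: 1.001
```

Emit:
drive_tool:
  rows:
    - [[0,0,0,0,0,0],[0,0,0,0,0,0],[0,0,0,0,0,0],[0,0,0,0,0,0],[0,0,0,0,0,0],[0,0,0,0,0,0]]
  fingers: -1
  force: 50

```text
time_s: 19.3
eef_pos: [406.7, -146.3, 237.5]
ee_rot: [-0.004, 0.005, 1.0, 0.002]
force: [-1.7, -0.9, 5.0]
grip_width: 0.621
```

Emit:
drive_tool:
  rows:
    - [[0,0,0.1,0,0,0],[0,0,0.3,0,0,0],[0,0,0.5,0,0,0],[0,0,0.5,0,0,0]]

```text
time_s: 19.8
eef_pos: [406.8, -146.3, 288.5]
ee_rot: [-0.003, 0.005, 1.0, 0.001]
force: [-0.3, -0.2, -2.4]
grip_width: 0.62
```

```bash
python3 cap.py a6 scene wrist
```

```text
[ 406.5 -146.2  287. ] [-0.3  0.  -2.7] 0.6198398573204544 19.9
```

View pics/a6w.png

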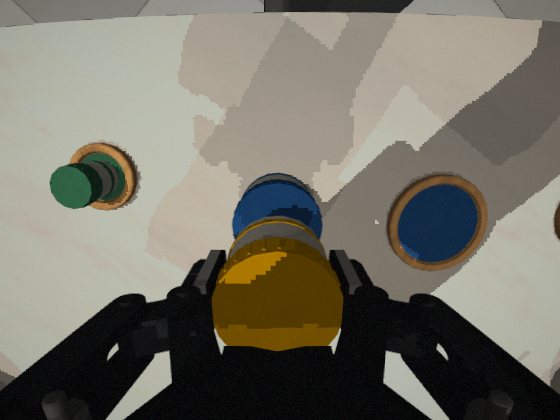

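View pics/a6s.png

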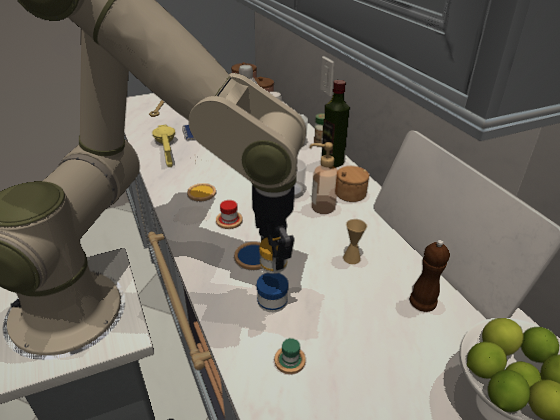

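Yellow is held. I carry it to (387.5,308.9).

Emit:
drive_tool:
  rows:
    - [[0,0.25,0.1,0,0,0],[0,0.65,0.2,0,0,0],[0,1,0.2,0,0,0],[0,1,0.2,0,0,0]]

```text
time_s: 20.4
eef_pos: [406.1, -44.6, 306.2]
ee_rot: [-0.005, 0.004, 1.0, 0.003]
force: [0.6, -0.4, -2.6]
grip_width: 0.617
```

Emit:
drive_tool:
  rows:
    - [[0,0.4,0,0,0,0],[0,0.8,0,0,0,0],[0,1,0,0,0,0],[0,1,0,0,0,0]]

```text
time_s: 20.9
eef_pos: [406.1, 55.7, 305.6]
ee_rot: [-0.006, 0.003, 1.0, 0.003]
force: [-0.5, -1.1, -2.0]
grip_width: 0.618
```

Emit:
drive_tool:
  rows:
    - [[0,0.4,0,0,0,0],[0,0.8,0,0,0,0],[0,1,0,0,0,0],[0,1,0,0,0,0]]

```text
time_s: 21.4
eef_pos: [406.3, 155.5, 305.1]
ee_rot: [-0.006, 0.003, 1.0, 0.003]
force: [-0.2, 0.1, -3.0]
grip_width: 0.619
```

Emit:
drive_tool:
  rows:
    - [[-0.03,0.4,0,0,0,0],[-0.06,0.8,0,0,0,0],[-0.1,1,0,0,0,0],[-0.1,1,0,0,0,0]]

```text
time_s: 21.9
eef_pos: [396.7, 255.0, 304.8]
ee_rot: [-0.006, 0.003, 1.0, 0.002]
force: [0.3, -0.6, -3.3]
grip_width: 0.62
```

Emit:
drive_tool:
  rows:
    - [[-0.05,0.3,-0.1,0,0,0],[-0.09,0.54,-0.3,0,0,0],[-0.09,0.54,-0.4,0,0,0],[-0.09,0.54,-0.4,0,0,0]]

```text
time_s: 22.4
eef_pos: [388.3, 307.6, 264.2]
ee_rot: [-0.007, 0.003, 1.0, 0.002]
force: [-0.2, -0.1, -2.0]
grip_width: 0.614
```

```bash
python3 w.py w12|grep -E "tcp|yellow"
```

```text
tcp [388.3 307.6 264.2] cam [315.3 307.5 235.1]
yellow (211, 237, 133, 114) z6 [463.3 307.8 115.9 120.4] z10 [460.7 307.8 113.8 118.3]
yellow (228, 169, 99, 88) z6 [386.4 307.3  77.4  83.3] z10 [385.2 307.3  76.1  81.9]
yellow (57, 212, 82, 77) z6 [416.5 154.2  64.3  69.7] z10 [414.8 156.9  63.2  68.5]
yellow (499, 149, 61, 34) z6 [343.2 515.5  20.7  67.5] z10 [342.7 511.9  20.3  66.3]
```

View pics/w12.png

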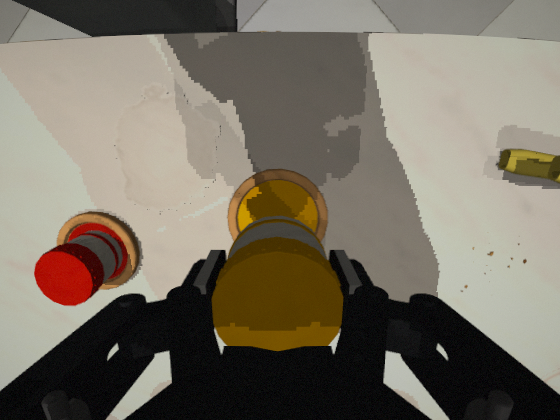

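In line (ring about (277,215), tin (277,290)). I lower it, with a small correction for tilt drift.

Emit:
drive_tool:
  rows:
    - [[-0.005,0.012,-0.25,0,-0.004,0],[-0.005,0.012,-0.5,0,-0.004,0],[-0.005,0.012,-0.68,0,-0.004,0],[-0.005,0.012,-0.72,0,-0.004,0],[-0.005,0.012,-0.735,0,-0.004,0],[-0.005,0.012,-0.74,0,-0.004,0]]

```text
time_s: 23.2
eef_pos: [388.2, 308.9, 191.7]
ee_rot: [-0.003, 0.003, 1.0, 0.003]
force: [-0.5, 0.0, -2.6]
grip_width: 0.613
```

Emit:
drive_tool:
  rows:
    - [[-0.005,0,-0.01,0,0,0],[-0.005,0,-0.02,0,0,0],[-0.005,0,-0.025,0,0,0],[-0.005,0,-0.025,0,0,0]]

```text
time_s: 23.7
eef_pos: [387.8, 308.9, 189.5]
ee_rot: [-0.002, 0.003, 1.0, 0.003]
force: [-1.0, -1.5, 4.4]
grip_width: 0.62
```

Emit:
drive_tool:
  rows:
    - [[0,0,0,0,0,0],[0,0,0,0,0,0],[0,0,0,0,0,0],[0,0,0,0,0,0],[0,0,0.3,0,0,0],[0,0,0.7,0,0,0],[0,0,1,0,0,0],[0,0,1,0,0,0]]
  fingers: 1

```text
time_s: 24.7
eef_pos: [388.0, 309.1, 291.3]
ee_rot: [-0.0, 0.003, 1.0, 0.004]
force: [0.3, 0.1, -1.4]
grip_width: 1.003
```

```bash
python3 w.py w13|grep -E "tcp|yellow"; python3 cap.py a7 scene
```

```text
tcp [388.  309.1 291.3] cam [315.5 309.1 261.3]
yellow (230, 160, 90, 100) z6 [392.9 308.6  78.6  93. ] z10 [391.7 308.6  77.4  91.6]
yellow (476, 143, 84, 35) z6 [345.8 535.1  23.2 105.6] z10 [345.3 531.6  22.8 103.9]
yellow (74, 200, 75, 71) z6 [416.2 154.6  64.3  68.8] z10 [414.6 157.1  63.3  67.8]
yellow (0, 223, 11, 53) z6 [430.8  42.   10.4  57.9] z10 [429.   46.2  10.2  57. ]
[387.6 308.8 288.9] [ 0.5  0.1 -0.4] 0.9987471464456821 24.8
```

View pics/w13.png

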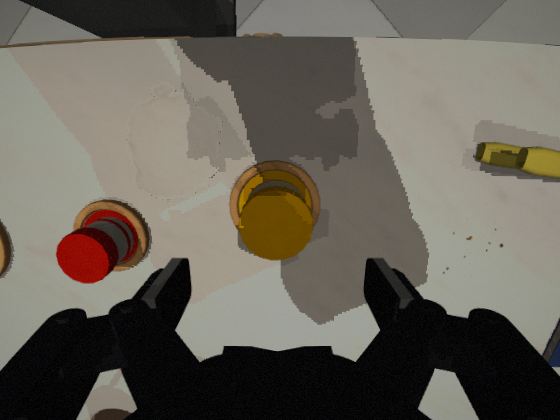

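View pics/a7s.png

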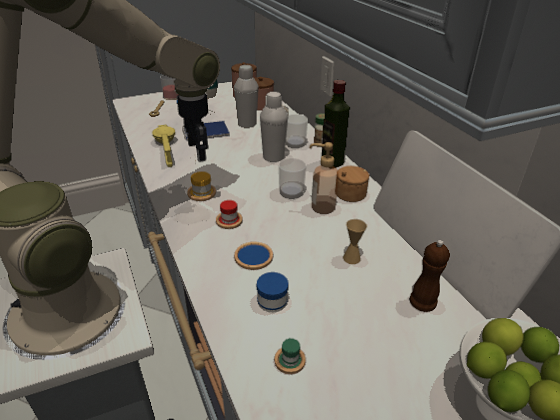

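Yellow is seated (lid (277,225), ring (275,203)). Now blue.

Emit:
drive_tool:
  rows:
    - [[0.05,-0.4,0,0,0,0],[0.1,-0.8,0,0,0,0],[0.1,-1,0,0,0,0],[0.1,-1,0,0,0,0]]

```text
time_s: 25.3
eef_pos: [397.6, 208.0, 287.9]
ee_rot: [-0.004, 0.004, 1.0, 0.002]
force: [-0.8, 0.8, 1.0]
grip_width: 0.997
```

Emit:
drive_tool:
  rows:
    - [[0.05,-0.4,0,0,0,0],[0.1,-0.8,0,0,0,0],[0.1,-1,0,0,0,0],[0.1,-1,0,0,0,0]]

```text
time_s: 25.8
eef_pos: [407.7, 107.9, 287.4]
ee_rot: [-0.004, 0.005, 1.0, 0.002]
force: [-0.7, 0.4, -0.9]
grip_width: 1.001
```

Emit:
drive_tool:
  rows:
    - [[0,-0.4,0,0,0,0],[0,-0.8,0,0,0,0],[0,-1,0,0,0,0],[0,-1,0,0,0,0]]

```text
time_s: 26.3
eef_pos: [407.9, 8.2, 287.1]
ee_rot: [-0.004, 0.006, 1.0, 0.003]
force: [-1.3, 0.2, 0.5]
grip_width: 1.001
```

Emit:
drive_tool:
  rows:
    - [[0,-0.4,0,0,0,0],[0,-0.8,0,0,0,0],[0,-1,0,0,0,0],[0,-1,0,0,0,0]]

```text
time_s: 26.8
eef_pos: [408.4, -91.3, 286.9]
ee_rot: [-0.005, 0.006, 1.0, 0.003]
force: [-0.9, 1.0, 0.2]
grip_width: 0.999
```

Emit:
drive_tool:
  rows:
    - [[0,-0.3,0,0,0,0],[0,-0.54,0,0,0,0],[0,-0.54,0,0,0,0],[0,-0.54,0,0,0,0]]

```text
time_s: 27.3
eef_pos: [408.5, -143.7, 286.8]
ee_rot: [-0.005, 0.005, 1.0, 0.003]
force: [0.5, -0.0, -0.5]
grip_width: 1.0
```

```bash
python3 w.py w14|grep -E "tcp|blue"
```

```text
tcp [ 408.5 -143.7  286.8] cam [ 335.7 -143.5  257.3]
blue (228, 178, 90, 88) z6 [ 421.7 -146.5   79.1   80.8] z10 [ 420.3 -146.4   77.8   79.5]
blue (395, 184, 79, 77) z6 [422.5   1.   73.1  73.4] z10 [421.2  -1.3  71.9  72.2]
```

View pics/w14.png

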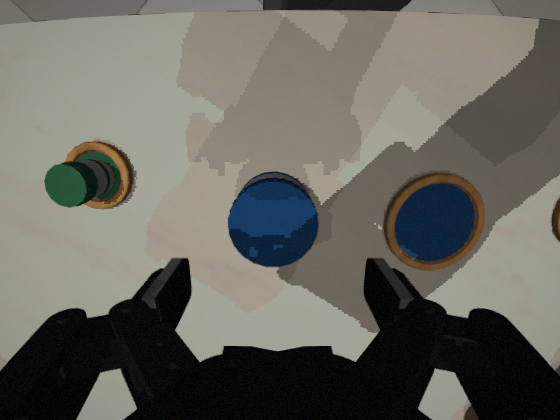

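Run:
```python
from h import *
c=viewer.calibration('wrist')
im=np.load('pics/w14.npz')['im']
for b in blobs(im,'blue',500)[:2]: print(np.round(circ(c,b,54),1))
print(cast(c,[[273,265.5],[228,223],[317.5,223]],54).round(1))
```

```text
[ 405.3 -146.1   64.    65.4]
[405.9 -26.7  59.1  59.4]
[[ 437.9 -146.2   54. ]
 [ 403.8 -178.2   54. ]
 [ 404.5 -113.6   54. ]]
```

Blue centre is (405.3,-146). I descend in two steps.

Emit:
drive_tool:
  rows:
    - [[-0.032,-0.023,-0.25,0,0,0],[-0.032,-0.023,-0.5,0,0,0],[-0.032,-0.023,-0.5,0,0,0],[-0.032,-0.023,-0.5,0,0,0]]

```text
time_s: 27.85
eef_pos: [405.6, -145.8, 237.6]
ee_rot: [-0.004, 0.005, 1.0, 0.003]
force: [0.2, -0.0, 0.4]
grip_width: 0.996
```

```bash
python3 w.py w15|grep -E "tcp"
python3 - <<'E'
from h import *
c=viewer.calibration('wrist')
im=np.load('pics/w15.npz')['im']
for b in blobs(im,'blue',500)[:2]: print(cv2.boundingRect(b),np.round(circ(c,b,54),1))
E
```

```text
tcp [ 405.6 -145.8  237.6] cam [ 332.8 -145.6  208.1]
(219, 197, 115, 111) [ 405.1 -146.3   63.7   67.3]
(423, 200, 94, 91) [401.4 -33.7  55.7  56.4]
```

View pics/w15.png

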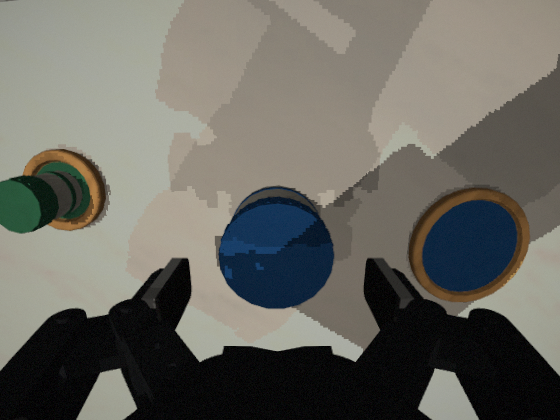

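Centred (lid (276,255), jaw middle 277), so I go down 48 and close.

Emit:
drive_tool:
  rows:
    - [[0,-0.003,-0.2,0,0,0],[0,-0.003,-0.4,0,0,0],[0,-0.003,-0.48,0,0,0],[0,-0.003,-0.48,0,0,0]]

```text
time_s: 28.4
eef_pos: [405.8, -146.2, 190.1]
ee_rot: [-0.004, 0.005, 1.0, 0.003]
force: [-0.1, 0.5, 0.6]
grip_width: 0.995
```

Emit:
drive_tool:
  rows:
    - [[0,0,0,0,0,0],[0,0,0,0,0,0],[0,0,0,0,0,0],[0,0,0,0,0,0],[0,0,0,0,0,0]]
  fingers: -1
  force: 60

```text
time_s: 29.02
eef_pos: [406.0, -146.3, 191.2]
ee_rot: [-0.003, 0.005, 1.0, 0.002]
force: [-2.3, 2.9, 9.8]
grip_width: 0.751
```

Emit:
drive_tool:
  rows:
    - [[0,0,0.1,0,0,0],[0,0,0.3,0,0,0],[0,0,0.5,0,0,0],[0,0,0.5,0,0,0]]

```text
time_s: 29.52
eef_pos: [406.2, -146.4, 242.6]
ee_rot: [-0.002, 0.005, 1.0, 0.001]
force: [-0.6, -0.5, -2.6]
grip_width: 0.744
```

```bash
python3 cap.py a8 scene wrist
```

```text
[ 405.8 -146.2  241.1] [ 0.4  0.1 -2.3] 0.7413483801884866 29.625
```

View pics/a8w.png

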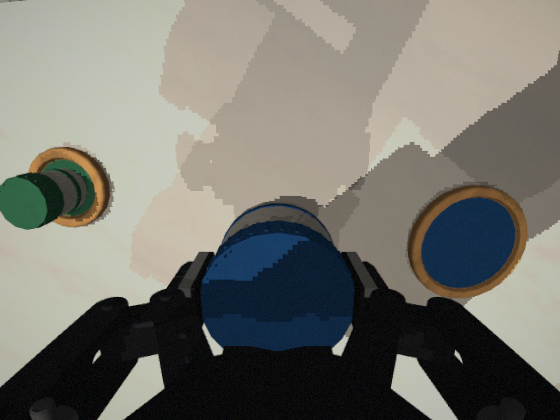

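View pics/a8s.png

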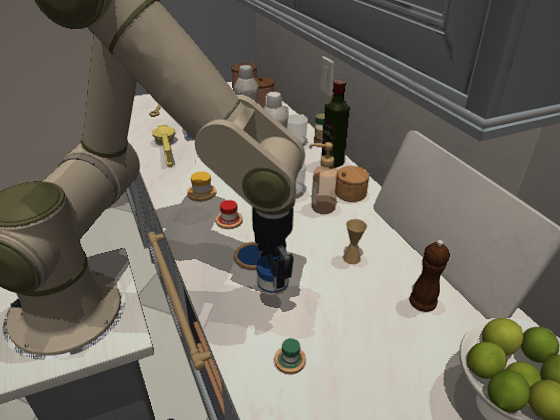

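Emit:
drive_tool:
  rows:
    - [[0,0.25,0.1,0,0,0],[0.05,0.65,0.2,0,0,0],[0.1,1,0.2,0,0,0],[0.1,1,0.2,0,0,0]]

```text
time_s: 30.12
eef_pos: [415.6, -44.6, 260.4]
ee_rot: [-0.004, 0.003, 1.0, 0.002]
force: [-0.3, 0.1, -1.8]
grip_width: 0.742
```

Emit:
drive_tool:
  rows:
    - [[0.05,0.3,0,0,0,0],[0.07,0.46,0,0,0,0],[0.07,0.46,0,0,0,0],[0.07,0.46,0,0,0,0]]

```text
time_s: 30.62
eef_pos: [422.6, 0.7, 260.1]
ee_rot: [-0.004, 0.004, 1.0, 0.002]
force: [0.5, 0.5, -2.7]
grip_width: 0.745
```

```bash
python3 w.py w16|grep -E "tcp|blue"
```

```text
tcp [422.6   0.7 260.1] cam [349.8   0.6 230.6]
blue (201, 221, 153, 130) z6 [490.3   1.  128.  136.7] z10 [487.8   1.  125.7 134.2]
blue (229, 173, 96, 55) z6 [411.3   0.7  51.3  70.8] z10 [410.2   0.7  50.3  69.5]
```

View pics/w16.png

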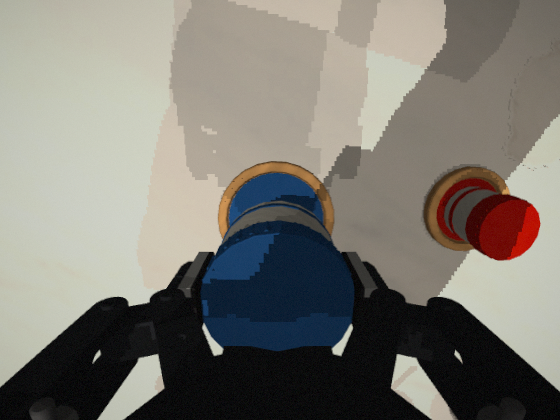

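Ring (277,~217) and tin (278,290) are in line. I lower it.

Emit:
drive_tool:
  rows:
    - [[0,0,-0.2,0,0,0],[0,0,-0.4,0,0,0],[0,0,-0.55,0,0,0],[0,0,-0.6,0,0,0],[0,0,-0.61,0,0,0],[0,0,-0.61,0,0,0]]

```text
time_s: 31.42
eef_pos: [422.8, 0.4, 199.6]
ee_rot: [-0.004, 0.004, 1.0, 0.002]
force: [-0.1, -0.3, -2.2]
grip_width: 0.743
```

Emit:
drive_tool:
  rows:
    - [[0,0.002,-0.01,0,0,0],[0,0.002,-0.02,0,0,0],[0,0.002,-0.028,0,0,0],[0,0.002,-0.028,0,0,0]]

```text
time_s: 31.92
eef_pos: [422.8, 0.7, 197.3]
ee_rot: [-0.004, 0.004, 1.0, 0.002]
force: [-2.7, 1.4, 8.3]
grip_width: 0.742
```

Emit:
drive_tool:
  rows:
    - [[0,0,0,0,0,0],[0,0,0,0,0,0],[0,0,0,0,0,0],[0,0,0,0,0,0],[0,0,0.3,0,0,0],[0,0,0.7,0,0,0],[0,0,1,0,0,0],[0,0,1,0,0,0]]
  fingers: 1

```text
time_s: 32.92
eef_pos: [423.1, 0.6, 298.9]
ee_rot: [-0.002, 0.004, 1.0, 0.002]
force: [-0.9, -0.9, -0.8]
grip_width: 0.997
```

Emit:
drive_tool:
  rows:
    - [[-0.2,0,0.4,0,0,0],[-0.4,0,0.8,0,0,0],[-0.5,0,1,0,0,0],[-0.5,0,1,0,0,0]]

```text
time_s: 33.42
eef_pos: [372.9, 0.6, 398.9]
ee_rot: [-0.001, 0.004, 1.0, 0.002]
force: [0.5, -0.5, -0.5]
grip_width: 1.0
```

```bash
python3 w.py w17 >/dev/null; python3 cap.py a9 scene top
python3 - <<'E'
from h import *
S={'blue':(422.3,.8,60),'yellow':(387.5,308.9,56),'red':(415.6,155.5,52),'green':(374.9,-297.3,48)}
for n,f in [('wrist','w17'),('top','a9t')]:
    c=viewer.calibration(n); im=cv2.imread(f'pics/{f}.png')[:,:,::-1].copy()
    for k,(x,y,z) in S.items():
        for b in blobs(im,k,60):
            e=circ(c,b,z)
            if np.hypot(e[0]-x,e[1]-y)<40: print(n,k,cv2.boundingRect(b),np.round(e,1),'stand',x,y)
E
```

```text
[373.3   0.6 397.4] [-0.4 -0.8 -0.4] 1.0013382951832948 33.575
wrist blue (248, 193, 59, 70) [414.5   1.3  63.   78.5] stand 422.3 0.8
wrist yellow (482, 162, 78, 65) [378.4 278.9  65.8 107.5] stand 387.5 308.9
wrist red (377, 195, 54, 50) [406.7 144.8  45.6  71.2] stand 415.6 155.5
wrist green (7, 182, 26, 26) [ 374.3 -295.2   29.8   30.4] stand 374.9 -297.3
wrist green (33, 173, 27, 30) [ 366.2 -262.6   32.7   33.6] stand 374.9 -297.3
top blue (257, 226, 26, 16) [438.5  -4.   28.4  68.7] stand 422.3 0.8
top yellow (134, 237, 32, 30) [388.  296.9  72.5  76.2] stand 387.5 308.9
top red (199, 232, 20, 20) [415.6 151.   46.7  49.2] stand 415.6 155.5
top green (375, 252, 18, 14) [ 375.  -291.7   30.4   40.8] stand 374.9 -297.3
```

View pics/w17.png

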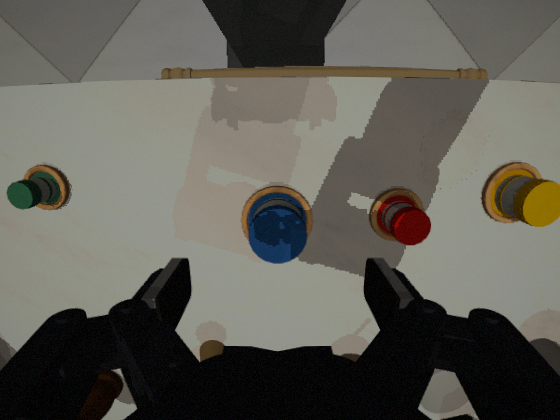

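View pics/a9s.png

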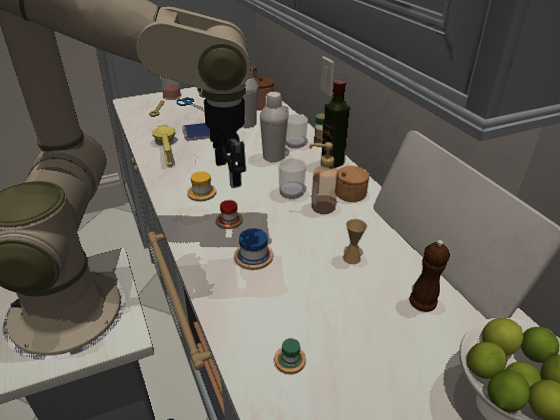

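View pics/a9t.png

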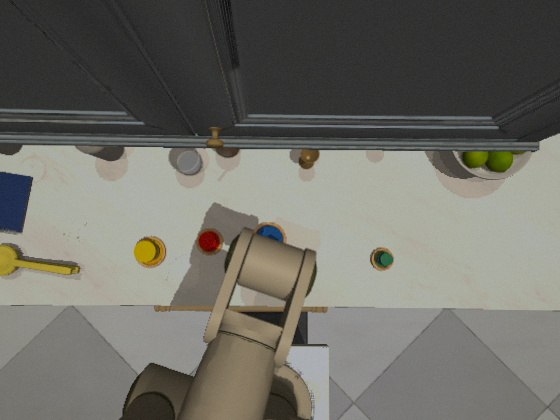

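Run:
```python
from h import *
c=viewer.calibration('wrist')
print('blue edges',cast(c,[[277,262.5],[248,234],[306.5,234]],60).round(1))
print('red',cast(c,[[410.5,225.5]],52).round(1),'green',cast(c,[[20,195]],48).round(1))
im=cv2.imread('pics/w13.png')[:,:,::-1]; E=np.load('pics/w13.npz')['E']; c['extrinsics']=E
print('yellow edges',cast(c,[[277,260],[241,225],[314,225]],56).round(1))
s=ctrl.sense(); print(s['force'],s['time_s']); ctrl.finish_job()
```

```text
blue edges [[453.    1.1  60. ]
 [418.1 -30.8  60. ]
 [418.6  33.9  60. ]]
red [[412.7 153.6  52. ]] green [[ 374.  -294.7   48. ]]
yellow edges [[416.4 310.1  56. ]
 [388.  283.9  56. ]
 [388.4 337.4  56. ]]
[-0.41616197 -0.79357742 -0.40473486] 33.575
the job is handed in; nothing more can be done
```

All four tins are off the tower and on the stands of their own colour, and I handed the job in at about 33.6 s of the 118 s. I have no verdict, because handing in doesn't report one.

- **Seating height:** each tin met its stand within about 0.5 mm of the height expected for the recess floor, with 4 to 12 N of contact force.
- **Lid centres against the stands:** all four are inside the 8 mm limit.

| Tin | Offset from stand centre (mm) |
|---|---|
| Blue | 2–3 |
| Yellow | 1–2 |
| Red | 3–4 |
| Green | about 3 |

- **Weaker readings:** the red and green offsets come from oblique lids near the image edge. An automatic contour fit on the last pictures gave larger offsets (7–30 mm), but I set it aside because its masks mixed lid, pad and wood, or were partly hidden by the arm.
- **Final pictures:** all four tins stand upright, the jigger and tumbler look to be where they started, and the gripper is open and well clear of everything.

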